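# Hold an inspection mirror so the bench camera reads the code under a clamped bracket

### The job

Take the inspection mirror by its handle with a light grip (each finger pressing with less than 50 N), keep the fingers off the glass, and bring it under the free end of the bracket clamped in the vise, glass up and centred on the camera's line of sight. Angle it until the camera sees the whole square code on the bracket's underside in the middle of the glass, and finish while holding it still there in the air: do not put it down or let go. Do not let the mirror or the robot bump the vise, the bracket or the camera, and leave everything else on the bench where it is.

Things in the scene. Friction and masses are not known exactly. Their poses are not given: they have to be found in the camera images.
- mirror: loose inspection mirror, about 90 g, lying glass up on the white board. Origin: middle of the reflecting face, 17 mm above the bench at rest; z out of that face, x along the tool from handle to glass, y across. Glass 56 (x) x 46 (y) mm in a steel frame 60 x 50 mm, 6 mm thick; behind it a rod 6 to 8 mm thick, then the handle. Glass and handle are parallel and rigid (swivel locked).
- mirror_handle (a point): middle of the mirror's black flat-sided handle, at (-150, 0, -4) mm in the mirror's frame. Handle 110 mm long (mirror x -205 to -95 mm), 18 mm wide (y), 16 mm high (z), 5 to 21 mm above the bench at rest; axes as the mirror's. The tool balances about 20 mm from here towards the glass. It dents if gripped with over 50 N (the two fingers' contact forces together over 100 N).
- board: fixed white plastic board, 360 x 280 mm, 5 mm thick, flat on the bench; origin under its middle; the mirror, the screwdriver and the socket lie on it, the mirror roughly along its x
- station: fixed inspection station: steel base plate (x -90 to 110, y -230 to 320 mm, top 12 mm above the origin) with a vise, a bracket clamped in it and a camera. Origin straight below the code, 0 to 20 mm above the bench (plate height varies); x away from the robot, y from vise to camera, z up. The space under the bracket's free end is open towards the robot (-x) and away from it.
- vise_top (a point): top of the blue bench vise, midway along its jaws, at (0, -145, 210) mm in the station's frame. The vise fills y -207 to -83 mm, x -115 to 175 mm (anvil end towards the robot, screw handle away), from the base plate up to 210 mm
- bracket_end (a point): middle of the free end's lower edge of the clamped aluminium bracket, at (0, 45, 210) mm in the station's frame. Bracket plate 80 mm wide (x -40 to 40), y -190 to 45 mm, underside 210 mm, top 222 mm above the origin, with a round boss to 240 mm on top
- camera_post (a point): top of the camera's 30 mm square post, at (0, 290, 350) mm in the station's frame. The camera (42 mm square, 100 mm long from lens to rear, rear at about (0, 237, 290) mm) is clamped to it, looking down towards the vise at 38 degrees below level
- code (a point): middle of the square black-and-white code label (24 mm) on the bracket's underside, facing straight down; at (0, 0, 210) mm in the station's frame
- lens (a point): middle of the camera's front lens; at (0, 158, 228) mm in the station's frame
- aim (a point): the point in the air at which the camera is aimed and focused: straight below the code by 105 mm and 200 mm from the lens, at (0, 0, 105) mm in the station's frame; the middle of the glass belongs here, within 20 mm
- normal_point (a point): a point in the air on the line from lens to code, at (0, 54, 216) mm in the station's frame. With the glass's middle at the aim point, the camera sees the code in mid-glass when the perpendicular (mirror z) from the glass's middle passes through this point, to within 12 mm: 26 degrees from vertical towards the camera, half-way between the directions to code and lens
- screwdriver: screwdriver with a yellow handle, 190 mm long, lying on the board beside the mirror; origin on its underside; leave it alone
- socket: steel socket, 26 mm across, 34 mm high, standing on the board; origin at its foot; leave it alone
- oil_bottle: small light-blue oil bottle, 42 mm across, 118 mm high, standing on the station's base plate on its side away from the robot; origin at its foot; leave it alone
- wrench: steel open-end wrench, 170 mm long, lying on the bench between the robot and the station; origin on its underside; leave it alone
- spray_can: spray can, 54 mm across, 200 mm high, on the bench beyond the board; origin at its foot; leave it alone
- collet_rack: black block with four sockets and four copper tips, 50 x 90 x 64 mm, on the station's base plate beyond the space under the bracket (away from the robot); origin at its foot; leave it alone
- parts_cup: steel cup, 64 mm across, 32 mm high, on the bench in front of the robot; origin at its foot; leave it alone

How it is judged:
By the outcome, as a careful person would: the job done as asked, in the order asked, and still so for the second after the job is handed in, while the arm keeps its last pose, push and grip.
It also fails if it takes over 43 s, if anything falls off the work surface, if the arm or the gripper's body presses on something with over 40 N, if the wrist force passes 120 N, or if a joint passes its speed limit or range.

### The arm

A 6-joint arm with a two-finger parallel gripper is mounted at the origin on the work surface. World frame = base frame: x ahead of the robot, y to its left, z up, the work surface at z = 0. Lengths are in m, angles in rad, forces in N, time in s.
With the tool pointing down it reaches from about 0.35 to 0.775 m from the base axis. Payload 5.5 kg.
Tool frame: the origin (TCP) lies at the very end of the fingers, on their centre line; the grasp point (between the pads) lies 19 mm behind it; z points along the fingers, y is the line along which they close (so a half turn about z gives the same grasp; the last joint's range is limited). The gripper opens to 85 mm and grips with 20 to 120 N. Pads are 22 mm wide; open, the fingers measure 114 mm over their backs; the gripper's body (76 mm by 85 mm) begins 54 mm behind the grasp point. The pads swing forward as they close: fully open they stand 13 mm farther back than shut.
Start: joints at [0.99, 0.313, 0.046, 1.304, 0, 1.431], TCP at [0.245, 0.52, 0.231] pointing down, gripper open.
Joint ranges: [-2.76, 2.76], [-0.86, 1.69], [-1.03, 1.26], [-2.2, 2.34], [-1.47, 1.5], [-3.14, 3.14]. Speed limits (rad/s): [2.57, 2.57, 3.14, 3.14, 3.14, 3.14].

### API

Orientations are given as a unit quaternion [w, x, y, z].
In Python, from workcell import get_state, read_camera, hand_in gives the robot as it stands.
- The arm moves only by the tool send_rows, never from a script. Its argument "increments" is a list of rows, each an object of numbers: "dx", "dy", "dz": the shift along the world's x, y, z in units of 25 mm (1.0 is 25 mm); "roll": the turn about the world's z in units of 8 degrees (1.0 is 8 degrees); "claw": the opening, from -1 (shut) to 1 (fully open). In form: [{"dx": .., "dy": .., "dz": .., "roll": .., "claw": ..}, ...]. A call has exactly 5 rows; each row is the pose to reach, as a shift and turn from the pose commanded when the call began; what a row does not reach only later rows make up. A row lasts 1/8 s, in which the tool goes at most 62.5 mm and 10.7 degrees, less where a joint would pass 70% of its speed; a pose out of reach is approached as far as the arm can. A call with a gripper value outside its range is refused whole. The fingers move at their own pace and stop on an object; "grip_force" is the grip in N (left out, the last holds). Time passes only in rows, so rows that repeat a pose let the fingers close, or fill a call up. It gives the time, the measured TCP pose, the force, the opening and the grip force at its end, in the units of the state.
- get_state(): the state, without advancing time (a new reading comes with each control period).
- read_camera(name): name is "scene" or "top" or "wrist"; returns a dict with "image" (400x640x3 uint8, blue, green, red), "fx", "fy", "cx", "cy" (pixels), "dist_coeffs" ([k1, k2, p1, p2, k3] as OpenCV has them; the pictures are not rectified), "world_to_cam" (4x4, takes a point from world to camera coordinates). Camera axes: x right, y up, looking along -z (the intrinsics and any distortion apply to the point x, -y, -z); pixel columns grow to the right and rows downward; lengths in m; the calibration is good to about 2 mm. A picture is of the moment at which its call begins. There is no depth.
- hand_in(): hands the job in; it is judged then, once.
The state is a dict: "clock": time; "joint_pos": joint angles; "qvel": joint speeds; "tau": joint torques, N m; "tcp_pos": TCP position; "orientation": TCP orientation; "wrist_force": force on the tool from outside, world axes, zero at the start; "ft_torque": the same for the moment, N m; "finger_gap": finger opening in m; "grip_force": force on a finger pad.
Only numpy, scipy, OpenCV 4.12 (cv2) and the standard library are available. Lean on these libraries where they do the work, as an engineer would, in place of code of your own. Each camera call takes 0.05 s, during which the arm holds its last target. There are 200 camera calls.

## Working session

There is one attempt and no reset: what is moved stays moved. The work goes in short steps, Python scripts to look and compute and a tool call to move; the robot and the scene stay as the last step left them, time stands still between calls to the robot, and variables do not carry over. Pictures are saved under pics/ and viewed, at most 10 in all, crops included, and the job is handed in when it is done.

Besides the shell and the picture viewer there is one more tool, called by a JSON object that holds its "fn" and its "kwargs", one argument or row to a line. send_rows: Moves the arm, as the interface text tells. Its arguments: {"type":"object","properties":{"increments":{"type":"array","items":{"type":"object","properties":{"dx":{"type":"number"},"dy":{"type":"number"},"dz":{"type":"number"},"roll":{"type":"number"},"claw":{"type":"number"}}}},"grip_force":{"type":"number"}},"required":["increments"]}

```bash
mkdir -p pics; ls; cat > h.py <<'E'
import numpy as np, cv2
from workcell import get_state, read_camera
def KD(c): return np.array([[c['fx'],0,c['cx']],[0,c['fy'],c['cy']],[0,0,1.]]),np.array(c['dist_coeffs'],float)
F=np.diag([1,-1,-1,1.])
def proj(c,P):
    K,D=KD(c);M=F@np.array(c['world_to_cam']);P=np.atleast_2d(np.array(P,float))
    return cv2.projectPoints(P,cv2.Rodrigues(M[:3,:3])[0],M[:3,3],K,D)[0][:,0]
def ray(c,uv):
    K,D=KD(c);M=F@np.array(c['world_to_cam']);n=cv2.undistortPoints(np.array([[uv]],float),K,D)[0,0]
    d=M[:3,:3].T@np.array([n[0],n[1],1]);return -M[:3,:3].T@M[:3,3],d/np.linalg.norm(d)
def tri(obs):
    A=np.zeros((3,3));b=np.zeros(3)
    for c,uv in obs:
        o,d=ray(c,uv);Q=np.eye(3)-np.outer(d,d);A+=Q;b+=Q@o
    x=np.linalg.solve(A,b);return x,[np.linalg.norm((np.eye(3)-np.outer(ray(c,uv)[1],ray(c,uv)[1]))@(x-ray(c,uv)[0])) for c,uv in obs]
def onz(c,uv,z):
    o,d=ray(c,uv);return o+d*(z-o[2])/d[2]
E
python3 - <<'E'
from h import *
import pickle
print(get_state())
cs={n:read_camera(n) for n in('scene','top','wrist')}
pickle.dump(cs,open('cs.pkl','wb'))
for n,c in cs.items():
    cv2.imwrite(f'pics/{n}0.png',c['image']); print(n,c['fx'],c['cx'],c['cy'],c['dist_coeffs'],ray(c,(320,200)))
E
```

```text
pics
{'clock': 0.0, 'joint_pos': array([9.90413747e-01, 3.14007121e-01, 4.49895282e-02, 1.30362050e+00,
       7.71199090e-06, 1.43120127e+00]), 'qvel': array([-3.03012364e-04, -7.21885968e-04,  7.51918574e-05, -9.92601887e-04,
        1.00362358e-03, -1.86407847e-03]), 'tau': array([-2.53709601e-03, -4.80628431e+01,  2.98532724e+01,  1.94102334e-02,
       -1.79562999e-04,  1.74157648e-07]), 'tcp_pos': array([0.24504394, 0.5196028 , 0.23040938]), 'orientation': array([-3.28002713e-04,  2.18613787e-01,  9.75811029e-01, -8.60497221e-04]), 'wrist_force': array([-0.83470967, -0.54887021,  1.18685257]), 'ft_torque': array([-0.07149697, -0.05713844, -0.00595379]), 'grip_force': 0.0, 'finger_gap': 0.08526737637095204}
scene 395.1119583578464 322.4380573499297 199.40038127300014 [-0.02319941  0.          0.          0.          0.        ] (array([ 1.14655132, -0.58393744,  0.99475187]), array([-0.52647185,  0.51888261, -0.67348959]))
top 480.13122919790715 322.83236951141754 202.9309674217988 [-0.08828141  0.          0.          0.          0.        ] (array([0.40341856, 0.01883358, 1.54014114]), array([ 0.12617264,  0.00135889, -0.99200737]))
wrist 350.0412151816648 316.2634940953331 201.49409386628162 [-0.0761857  0.         0.         0.         0.       ] (array([0.1767783 , 0.55258945, 0.37390615]), array([ 0.26823951, -0.11593333, -0.95635089]))
```

View pics/scene0.png

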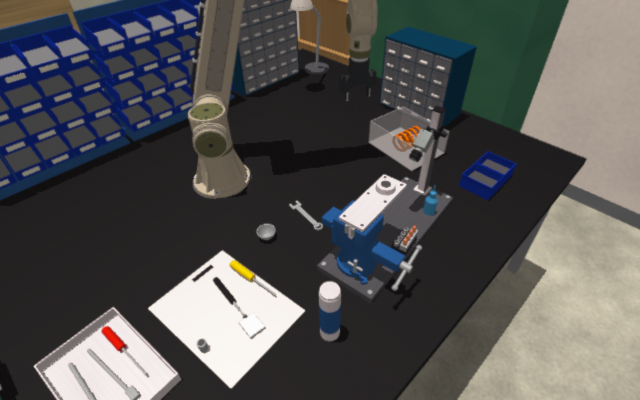

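View pics/top0.png

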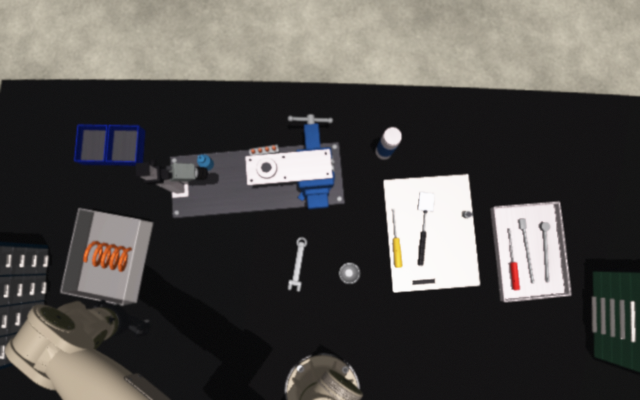

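```bash
python3 - <<'E'
import pickle,cv2
cs=pickle.load(open('cs.pkl','rb'))
t=cs['top']['image'];s=cs['scene']['image']
def cr(im,x0,y0,x1,y1,k): return cv2.resize(im[y0:y1,x0:x1],None,fx=k,fy=k,interpolation=cv2.INTER_CUBIC)
cv2.imwrite('pics/tA.png',cr(t,160,105,360,225,4)) 
cv2.imwrite('pics/sA.png',cr(s,300,90,460,310,2.7))
a=cr(t,380,170,480,295,4); b=cr(s,145,245,305,385,3.5)
import numpy as np
h=max(a.shape[0],b.shape[0]);p=lambda i:np.pad(i,((0,h-i.shape[0]),(0,0),(0,0)))
c=np.hstack([p(a),p(b)]);print(c.shape,a.shape);cv2.imwrite('pics/mA.png',c[:, :])
E
```

```text
(500, 960, 3) (500, 400, 3)
```

View pics/tA.png

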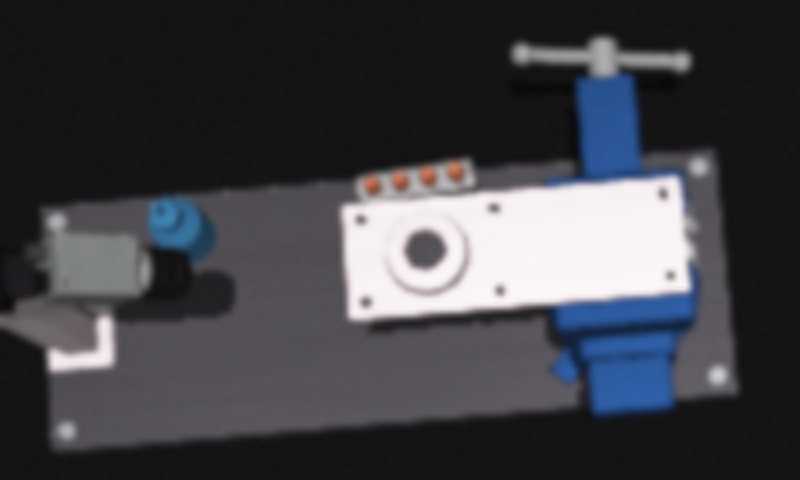

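View pics/sA.png

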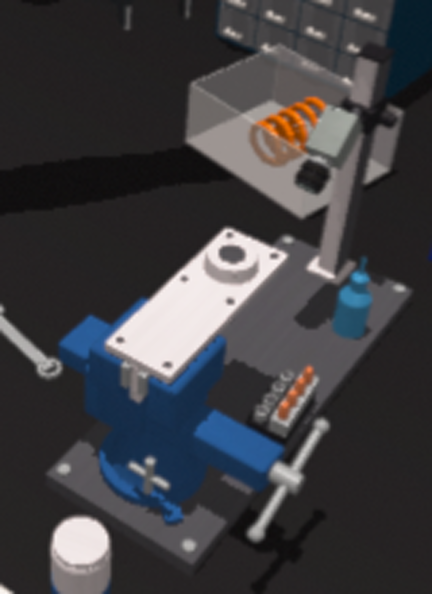

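View pics/mA.png

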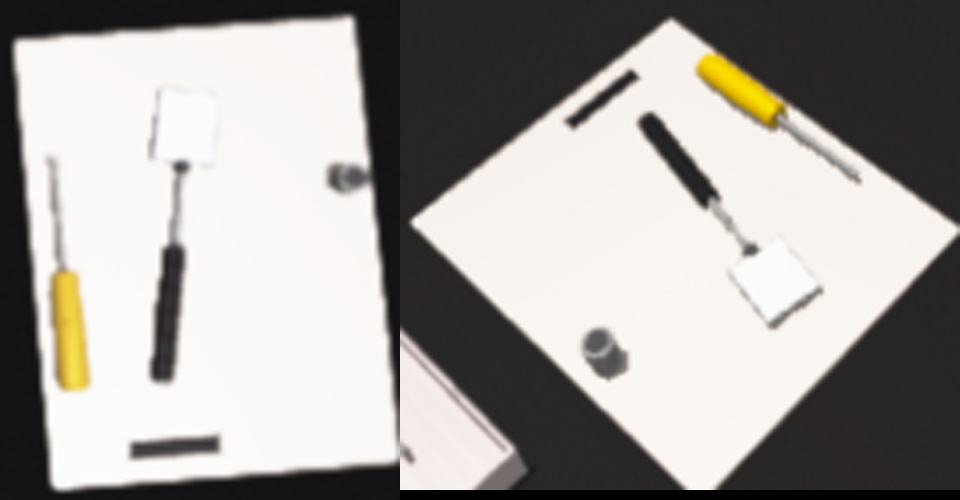

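```bash
cat > fit.py <<'E'
from h import *
import pickle
from scipy.optimize import least_squares
cs=pickle.load(open('cs.pkl','rb'))
u=lambda p,o,k:(np.array(p,float)+.5)/k-.5+np.array(o)
tA=lambda p:u(p,(160,105),4); sA=lambda p:u(p,(300,90),2.7)
mt=lambda p:u(p,(380,170),4); ms=lambda p:u(np.array(p)-[400,0],(145,245),3.5)
def T(q,P):
    c,s=np.cos(q[3]),np.sin(q[3]);P=np.array(P,float)/1000
    return P@np.array([[c,s,0],[-s,c,0],[0,0,1]])+q[:3]
def fit(tp,sp,P,q0):
    f=lambda q:np.r_[(proj(cs['top'],T(q,P))-tp).ravel(),(proj(cs['scene'],T(q,P))-sp).ravel()]
    r=least_squares(f,q0,loss='soft_l1');print(np.round(r.x,4),'deg',np.degrees(r.x[3]).round(2));print(np.round(f(r.x).reshape(2,-1,2),1).tolist());return r.x
B=[(40,45,222),(-40,45,222),(40,-190,222),(-40,-190,222),(110,320,12),(-90,320,12),(110,-230,12),(-90,-230,12)]
st=fit(tA([(341,206),(349,320),(682,174),(691,291),(43,208),(54,451),(714,151),(737,393)]),
 sA([(287,256),(228,228),(175,380),(106,343),(410,289),(288,236),(196,567),(48,475)]),B,[.6,.05,0,0])
M=[(30,25,0),(30,-25,0),(-30,25,0),(-30,-25,0),(-205,0,4),(-95,0,4)]
mi=fit(mt([(160,88),(218,92),(150,160),(212,165),(162,381),(175,247)]),
 ms([(822,290),(772,327),(775,237),(729,275),(646,115),(712,203)]),M,[.5,-.3,.017,0])
for uv,uw in [((53,489),(671,18)),((15,40),(959,230))]: print('board',tri([(cs['top'],mt(uv)),(cs['scene'],ms(uw))]))
for n,uv in [('sd tip',(50,158)),('sd butt',(75,387)),('sd front',(65,272)),('socket',(345,178))]: print(n,onz(cs['top'],mt(uv),.015))
print('wrench',onz(cs['top'],(301,240),.0),onz(cs['top'],(295,288),0),'cup',onz(cs['top'],(349,273),.03))
np.save('st.npy',st);np.save('mi.npy',mi)
for k,p in dict(aim=(0,0,105),code=(0,0,210),norm=(0,54,216),lens=(0,158,228)).items(): print(k,T(st,[p])[0].round(4))
print('handle',T(mi,[(-150,0,-4)])[0].round(4))
E
python3 fit.py
```

```text
[0.654  0.183  0.0091 0.113 ] deg 6.47
[[[0.2, -0.2], [0.2, -0.5], [-1.0, 0.4], [-0.6, -0.7], [-0.9, -0.0], [-0.6, 0.3], [-0.1, -0.9], [0.1, -0.4]], [[0.6, 0.1], [-0.5, 0.3], [-1.5, -0.2], [-0.3, 0.6], [1.0, 0.6], [-1.9, -0.5], [-0.9, -0.2], [-0.7, 0.2]]]
[ 0.6017 -0.3203  0.0118 -0.092 ] deg -5.27
[[[-0.7, -0.4], [0.1, 0.4], [0.1, -0.0], [-0.0, 0.5], [0.1, 0.0], [0.0, -0.9]], [[0.3, -0.2], [-0.9, 0.3], [1.7, 0.3], [-0.4, -0.2], [-0.1, 0.6], [-0.2, -0.9]]]
board (array([ 0.31094256, -0.21659625,  0.00523406]), [np.float64(0.0002017205966713384), np.float64(0.00020172059667131336)])
board (array([ 0.66961497, -0.18398786,  0.0052826 ]), [np.float64(0.0009805897321637262), np.float64(0.0009805897321637587)])
sd tip [ 0.57345672 -0.21078928  0.015     ]
sd butt [ 0.39164914 -0.23200238  0.015     ]
sd front [ 0.48246492 -0.22338364  0.015     ]
socket [ 0.56278736 -0.45020661  0.015     ]
wrench [0.46877165 0.07873462 0.        ] [0.31617743 0.09360597 0.        ] cup [ 0.36805394 -0.07498041  0.03      ]
aim [0.654  0.183  0.1141]
code [0.654  0.183  0.2191]
norm [0.648  0.2366 0.2251]
lens [0.6362 0.34   0.2371]
handle [ 0.4524 -0.3065  0.0078]
```

The scene pictures show the mirror near the board's middle, with the station at the upper left. The fits place the station at (0.654, 0.183), turned 6.5°, and the mirror handle at about (0.452, −0.307), turned −5.3°. Heights and reach agree with the text. I'll move to a hover over the handle.

{"fn": "send_rows", "kwargs": {
  "increments": [
    {"dx": 0.8,"dy": -2.3,"roll": 0.5,"claw": 1},
    {"dx": 1.6,"dy": -4.6,"roll": 1.0,"claw": 1},
    {"dx": 2.4,"dy": -6.9,"roll": 1.5,"claw": 1},
    {"dx": 3.2,"dy": -9.2,"roll": 2.0,"claw": 1},
    {"dx": 4.0,"dy": -11.5,"roll": 2.5,"claw": 1}
  ],
  "grip_force": 20
}}

```text
schema error: expected keys dx, dy, dz, roll, claw
```

{"fn": "send_rows", "kwargs": {
  "increments": [
    {"dx": 0.6,"dy": -2.4,"claw": 1},
    {"dx": 1.2,"dy": -4.8,"claw": 1},
    {"dx": 1.8,"dy": -7.2,"claw": 1},
    {"dx": 2.4,"dy": -9.6,"claw": 1},
    {"dx": 3.0,"dy": -12,"claw": 1}
  ]
}}

```text
schema error: expected keys dx, dy, dz, roll, claw
```

{"fn": "send_rows", "kwargs": {
  "increments": [
    {"dx": 0.5,"dy": -2.3,"dz": -0.7,"claw": 1},
    {"dx": 1.0,"dy": -4.6,"dz": -1.4,"claw": 1},
    {"dx": 1.5,"dy": -6.9,"dz": -2.1,"claw": 1},
    {"dx": 2.1,"dy": -9.65,"dz": -2.8,"claw": 1},
    {"dx": 2.1,"dy": -9.65,"dz": -2.8,"claw": 1}
  ]
}}

```text
schema error: expected keys dx, dy, dz, roll, claw
```

{"fn": "send_rows", "kwargs": {
  "increments": [
    {"dx": 0.8,"dy": -2.3,"dz": 0,"roll": 0.5,"claw": 1},
    {"dx": 1.6,"dy": -4.6,"dz": 0,"roll": 1.0,"claw": 1},
    {"dx": 2.4,"dy": -6.9,"dz": 0,"roll": 1.5,"claw": 1},
    {"dx": 3.2,"dy": -9.2,"dz": 0,"roll": 2.0,"claw": 1},
    {"dx": 4.0,"dy": -11.5,"dz": 0,"roll": 2.5,"claw": 1}
  ],
  "grip_force": 20
}}

```text
clock: 0.78
tcp_pos: [0.3455, 0.2308, 0.2313]
orientation: [0.0, 0.044, 0.999, 0.0]
wrist_force: [1.8, -0.6, 0.4]
finger_gap: 0.0852
grip_force: 0.0
```

{"fn": "send_rows", "kwargs": {
  "increments": [
    {"dx": 0.6,"dy": -2.4,"dz": 0,"roll": 0,"claw": 1},
    {"dx": 1.2,"dy": -4.8,"dz": 0,"roll": 0,"claw": 1},
    {"dx": 1.8,"dy": -7.2,"dz": 0,"roll": 0,"claw": 1},
    {"dx": 2.4,"dy": -9.6,"dz": 0,"roll": 0,"claw": 1},
    {"dx": 3.0,"dy": -12,"dz": 0,"roll": 0,"claw": 1}
  ]
}}

```text
clock: 1.4
tcp_pos: [0.4204, -0.0695, 0.2314]
orientation: [0.0, 0.046, 0.999, 0.0]
wrist_force: [1.1, -0.3, 0.7]
finger_gap: 0.0852
grip_force: 0.0
```

{"fn": "send_rows", "kwargs": {
  "increments": [
    {"dx": 0.5,"dy": -2.3,"dz": -0.7,"roll": 0,"claw": 1},
    {"dx": 1.0,"dy": -4.6,"dz": -1.4,"roll": 0,"claw": 1},
    {"dx": 1.5,"dy": -6.9,"dz": -2.1,"roll": 0,"claw": 1},
    {"dx": 2.1,"dy": -9.2,"dz": -2.8,"roll": 0,"claw": 1},
    {"dx": 2.1,"dy": -9.65,"dz": -2.8,"roll": 0,"claw": 1}
  ]
}}

```text
clock: 2.02
tcp_pos: [0.4724, -0.3116, 0.1587]
orientation: [-0.001, 0.048, 0.999, 0.001]
wrist_force: [-0.4, -0.1, -0.6]
finger_gap: 0.0856
grip_force: 0.0
```

```bash
python3 - <<'E'
from h import *
import pickle
from fit import T
c=read_camera('wrist');pickle.dump(c,open('w1.pkl','wb'))
mi=np.load('mi.npy');mi[2]=.017
im=c['image'].copy()
print(proj(c,T(mi,[(-205,9,4),(-205,-9,4),(-95,9,4),(-95,-9,4),(30,25,0),(-30,25,0),(-30,-25,0)])).round(1).tolist(),get_state()['tcp_pos'])
cv2.imwrite('pics/w1.png',im)
E
```

```text
[0.654  0.183  0.0091 0.113 ] deg 6.47
[[[0.2, -0.2], [0.2, -0.5], [-1.0, 0.4], [-0.6, -0.7], [-0.9, -0.0], [-0.6, 0.3], [-0.1, -0.9], [0.1, -0.4]], [[0.6, 0.1], [-0.5, 0.3], [-1.5, -0.2], [-0.3, 0.6], [1.0, 0.6], [-1.9, -0.5], [-0.9, -0.2], [-0.7, 0.2]]]
[ 0.6017 -0.3203  0.0118 -0.092 ] deg -5.27
[[[-0.7, -0.4], [0.1, 0.4], [0.1, -0.0], [-0.0, 0.5], [0.1, 0.0], [0.0, -0.9]], [[0.3, -0.2], [-0.9, 0.3], [1.7, 0.3], [-0.4, -0.2], [-0.1, 0.6], [-0.2, -0.9]]]
board (array([ 0.31094256, -0.21659625,  0.00523406]), [np.float64(0.0002017205966713384), np.float64(0.00020172059667131336)])
board (array([ 0.66961497, -0.18398786,  0.0052826 ]), [np.float64(0.0009805897321637262), np.float64(0.0009805897321637587)])
sd tip [ 0.57345672 -0.21078928  0.015     ]
sd butt [ 0.39164914 -0.23200238  0.015     ]
sd front [ 0.48246492 -0.22338364  0.015     ]
socket [ 0.56278736 -0.45020661  0.015     ]
wrench [0.46877165 0.07873462 0.        ] [0.31617743 0.09360597 0.        ] cup [ 0.36805394 -0.07498041  0.03      ]
aim [0.654  0.183  0.1141]
code [0.654  0.183  0.2191]
norm [0.648  0.2366 0.2251]
lens [0.6362 0.34   0.2371]
handle [ 0.4524 -0.3065  0.0078]
[[330.7, 94.4], [307.4, 94.5], [329.7, 227.3], [308.8, 227.4], [344.6, 343.4], [346.1, 290.7], [292.4, 291.0]] [ 0.47226635 -0.31127695  0.15965277]
```

View pics/w1.png

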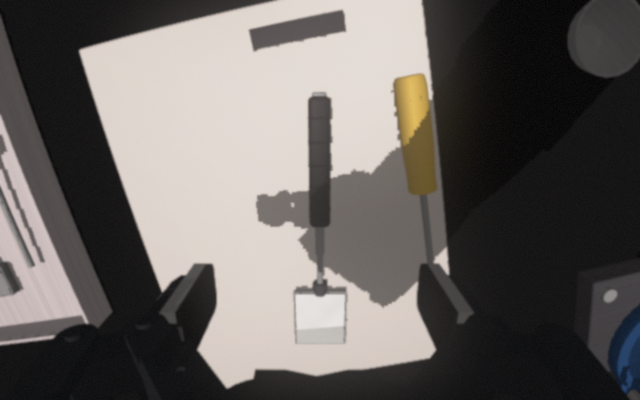

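The wrist view shows the handle from (320,96) to (320,226) and the frame from (294,290) to (347,343). That is within about 1–2 px of the predicted position, so the mirror pose is confirmed. 

The moves cannot tilt the tool, so the roll has to come from how the handle sits in the fingers. I'll let the handle tip over the board's near edge inside slack fingers, then re-close on it. To do that I need that edge precisely.

```bash
sed -i 's/^B=\[/if __name__!="__main__": raise SystemExit\nB=[/' fit.py; cat > geo.py <<'E'
from h import *
def T(q,P):
    c,s=np.cos(q[3]),np.sin(q[3]);P=np.array(P,float)/1000
    return P@np.array([[c,s,0],[-s,c,0],[0,0,1]])+q[:3]
E
python3 - <<'E'
from geo import *
import pickle
cs=pickle.load(open('cs.pkl','rb'));w=pickle.load(open('w1.pkl','rb'))
def edge(c,cols,r0,r1,sg):
    g=cv2.GaussianBlur(cv2.cvtColor(c['image'],cv2.COLOR_BGR2GRAY),(3,3),0).astype(float);P=[]
    for u in cols:
        col=g[r0:r1,u];d=sg*np.diff(col);k=d.argmax()
        if d[k]<15: continue
        a,b,cc=d[max(k-1,0)],d[k],d[min(k+1,len(d)-1)];k2=k+.5+(.5*(a-cc)/(a-2*b+cc) if a-2*b+cc else 0)
        P.append(onz(c,(u,r0+k2),.005)[:2])
    P=np.array(P);p=np.polyfit(P[:,1],P[:,0],1);res=P[:,0]-np.polyval(p,P[:,1]);m=abs(res)<.002;p=np.polyfit(P[m,1],P[m,0],1)
    print(len(P),m.sum(),'x=',p,'x(-.40)',np.polyval(p,-.4),'x(-.25)',np.polyval(p,-.25),'yrange',P[:,1].min(),P[:,1].max())
edge(w,range(95,240,3),5,70,1)
edge(cs['top'],range(397,476,2),285,300,-1)
print(onz(w,(80,50),.005))
E
```

```text
49 49 x= [-0.09463042  0.29215273] x(-.40) 0.330004896404024 x(-.25) 0.3158103330700142 yrange -0.47918682408810864 -0.35708793100387987
40 38 x= [-0.09576922  0.28904155] x(-.40) 0.32734923906209823 x(-.25) 0.31298385619790803 yrange -0.48122603812676384 -0.22994357493258513
[ 0.34006178 -0.49334572  0.005     ]
```

{"fn": "send_rows", "kwargs": {
  "increments": [
    {"dx": 0,"dy": 0.1,"dz": -1.5,"roll": 0,"claw": 1},
    {"dx": 0,"dy": 0.1,"dz": -3,"roll": 0,"claw": 1},
    {"dx": 0,"dy": 0.1,"dz": -4.5,"roll": 0,"claw": 1},
    {"dx": 0,"dy": 0.1,"dz": -5.5,"roll": 0,"claw": 1},
    {"dx": 0,"dy": 0.1,"dz": -5.9,"roll": 0,"claw": 1}
  ]
}}

```text
clock: 2.7
tcp_pos: [0.472, -0.3041, 0.013]
orientation: [-0.001, 0.045, 0.999, 0.001]
wrist_force: [0.0, -0.1, 0.2]
finger_gap: 0.0855
grip_force: 0.0
```

```bash
python3 - <<'E'
from geo import *
for i in range(3):
    s=get_state();print(s['clock'],s['tcp_pos'].round(4),s['joint_pos'].round(4));read_camera('wrist')
E
```

```text
2.7 [ 0.472  -0.3041  0.013 ] [-7.155e-01  4.494e-01 -3.248e-01  7.994e-01  3.000e-04 -6.251e-01]
2.75 [ 0.472  -0.3043  0.0125] [-7.158e-01  4.502e-01 -3.248e-01  7.986e-01  2.000e-04 -6.252e-01]
2.8 [ 0.4725 -0.3049  0.0136] [-7.160e-01  4.492e-01 -3.232e-01  8.000e-01  2.000e-04 -6.252e-01]
```

{"fn": "send_rows", "kwargs": {
  "increments": [
    {"dx": 0,"dy": -0.14,"dz": -0.18,"roll": 0,"claw": 1},
    {"dx": 0,"dy": -0.14,"dz": -0.18,"roll": 0,"claw": 0.2},
    {"dx": 0,"dy": -0.14,"dz": -0.18,"roll": 0,"claw": -0.3},
    {"dx": 0,"dy": -0.14,"dz": -0.18,"roll": 0,"claw": -1},
    {"dx": 0,"dy": -0.14,"dz": -0.18,"roll": 0,"claw": -1}
  ],
  "grip_force": 20
}}

```text
clock: 3.48
tcp_pos: [0.473, -0.3099, 0.0096]
orientation: [0.0, 0.046, 0.999, -0.0]
wrist_force: [-0.4, 0.7, -0.2]
finger_gap: 0.0173
grip_force: 21.3
```

{"fn": "send_rows", "kwargs": {
  "increments": [
    {"dx": 0,"dy": 0,"dz": 0,"roll": 0,"claw": -1},
    {"dx": 0,"dy": 0,"dz": 0,"roll": 0,"claw": -1},
    {"dx": 0,"dy": 0,"dz": 0,"roll": 0,"claw": -1},
    {"dx": 0,"dy": 0,"dz": 0.5,"roll": 0,"claw": -1},
    {"dx": 0,"dy": 0,"dz": 1,"roll": 0,"claw": -1}
  ]
}}

```text
clock: 4.1
tcp_pos: [0.4727, -0.3095, 0.035]
orientation: [-0.0, 0.046, 0.999, 0.0]
wrist_force: [0.8, 0.9, -0.3]
finger_gap: 0.0175
grip_force: 21.3
```

{"fn": "send_rows", "kwargs": {
  "increments": [
    {"dx": 0,"dy": 0,"dz": 1,"roll": 1.2,"claw": -1},
    {"dx": -0.7,"dy": -0.5,"dz": 2,"roll": 2.4,"claw": -1},
    {"dx": -1.4,"dy": -1,"dz": 2,"roll": 3.6,"claw": -1},
    {"dx": -2.1,"dy": -1.5,"dz": 2,"roll": 4.8,"claw": -1},
    {"dx": -2.8,"dy": -2,"dz": 2,"roll": 6,"claw": -1}
  ]
}}

```text
clock: 4.72
tcp_pos: [0.4025, -0.3602, 0.0854]
orientation: [0.0, -0.367, 0.93, -0.001]
wrist_force: [-0.6, -0.2, -1.0]
finger_gap: 0.0173
grip_force: 21.3
```

{"fn": "send_rows", "kwargs": {
  "increments": [
    {"dx": -0.7,"dy": -0.5,"dz": 0,"roll": 1.3,"claw": -1},
    {"dx": -1.4,"dy": -1,"dz": 0,"roll": 2.6,"claw": -1},
    {"dx": -2.1,"dy": -1.5,"dz": 0,"roll": 3.9,"claw": -1},
    {"dx": -2.9,"dy": -1.86,"dz": -0.5,"roll": 5.2,"claw": -1},
    {"dx": -2.9,"dy": -1.86,"dz": -1,"roll": 6.58,"claw": -1}
  ]
}}

```text
clock: 5.35
tcp_pos: [0.3294, -0.4072, 0.0601]
orientation: [0.0, 0.739, -0.674, 0.001]
wrist_force: [0.6, 0.3, -0.9]
finger_gap: 0.0172
grip_force: 21.3
```

```bash
python3 - <<'E'
from geo import *
import pickle
c=read_camera('wrist');pickle.dump(c,open('w2.pkl','wb'));s=get_state()
print(s['tcp_pos'],s['orientation'],s['joint_pos'].round(3))
cv2.imwrite('pics/w2.png',c['image'])
E
```

```text
[ 0.32929853 -0.40598227  0.05840634] [-1.57413760e-04  7.41212476e-01 -6.71270171e-01 -6.31000674e-04] [-1.043  0.334 -0.374  0.864 -0.    -2.713]
```

View pics/w2.png

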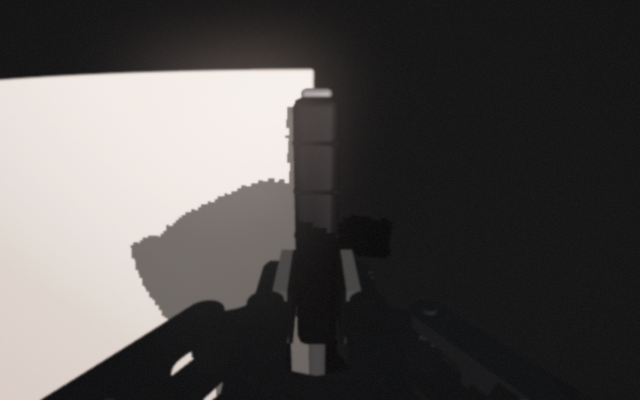

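```bash
python3 - <<'E'
from geo import *
import pickle
c=pickle.load(open('w2.pkl','rb'))
tcp=np.array([.3293,-.4060]);a=np.radians(95.4);ux=np.array([np.cos(a),np.sin(a)]);uy=np.array([-np.sin(a),np.cos(a)])
g=cv2.cvtColor(c['image'],cv2.COLOR_BGR2GRAY).astype(int)
for r in (110,125,170): print(r,[(u,g[r,u]) for u in range(284,348,3)])
print([(u,g[80,u]) for u in range(300,326,2)])
loc=lambda P:((P[:2]-tcp)@ux*1000,(P[:2]-tcp)@uy*1000)
for uv in ((297,125),(337,125),(297,110),(337,110)): print('handle',loc(onz(c,uv,.0695)))
for uv in ((314.5,69),(314.5,80)): P=onz(c,uv,.005);print('edge',P,loc(P))
P=onz(c,(200,71.5),.005);print('right edge',P)
E
```

```text
110 [(284, np.int64(241)), (287, np.int64(174)), (290, np.int64(124)), (293, np.int64(79)), (296, np.int64(67)), (299, np.int64(69)), (302, np.int64(70)), (305, np.int64(71)), (308, np.int64(71)), (311, np.int64(70)), (314, np.int64(70)), (317, np.int64(71)), (320, np.int64(69)), (323, np.int64(71)), (326, np.int64(70)), (329, np.int64(71)), (332, np.int64(63)), (335, np.int64(50)), (338, np.int64(41)), (341, np.int64(39)), (344, np.int64(39)), (347, np.int64(37))]
125 [(284, np.int64(237)), (287, np.int64(132)), (290, np.int64(124)), (293, np.int64(86)), (296, np.int64(66)), (299, np.int64(68)), (302, np.int64(69)), (305, np.int64(69)), (308, np.int64(69)), (311, np.int64(68)), (314, np.int64(70)), (317, np.int64(68)), (320, np.int64(66)), (323, np.int64(69)), (326, np.int64(68)), (329, np.int64(68)), (332, np.int64(61)), (335, np.int64(45)), (338, np.int64(40)), (341, np.int64(39)), (344, np.int64(39)), (347, np.int64(34))]
170 [(284, np.int64(238)), (287, np.int64(237)), (290, np.int64(154)), (293, np.int64(99)), (296, np.int64(59)), (299, np.int64(62)), (302, np.int64(60)), (305,
[... 441 characters left out ...]
, (312, np.int64(211)), (314, np.int64(117)), (316, np.int64(52)), (318, np.int64(53)), (320, np.int64(49)), (322, np.int64(48)), (324, np.int64(48))]
handle (np.float64(-65.16077303831163), np.float64(-7.389174524941012))
handle (np.float64(-65.1349903859379), np.float64(7.695301942225643))
handle (np.float64(-70.69038505469355), np.float64(-7.300236024289113))
handle (np.float64(-70.66520975514796), np.float64(7.61978209706738))
edge [ 0.33872428 -0.49490343  0.005     ] (np.float64(-89.39577560855403), np.float64(-1.0159033700929947))
edge [ 0.33820552 -0.48923607  0.005     ] (np.float64(-83.70474782371075), np.float64(-1.032791312741492))
right edge [ 0.40049094 -0.48848098  0.005     ]
```

{"fn": "send_rows", "kwargs": {
  "increments": [
    {"dx": -0.13,"dy": 0,"dz": -0.8,"roll": 0,"claw": -1},
    {"dx": -0.13,"dy": 0,"dz": -1.4,"roll": 0,"claw": -1},
    {"dx": -0.13,"dy": 0,"dz": -1.75,"roll": 0,"claw": -1},
    {"dx": -0.13,"dy": 0,"dz": -1.9,"roll": 0,"claw": -1},
    {"dx": -0.13,"dy": 0,"dz": -1.9,"roll": 0,"claw": -1}
  ]
}}

```text
clock: 6.02
tcp_pos: [0.3273, -0.4062, 0.0118]
orientation: [0.0, 0.738, -0.675, -0.0]
wrist_force: [0.0, -0.1, -0.9]
finger_gap: 0.0176
grip_force: 21.3
```

```bash
python3 - <<'E'
from geo import *
for i in range(2):
    s=get_state();print(s['tcp_pos'].round(4),s['wrist_force'].round(2),s['ft_torque'].round(3));c=read_camera('top')
E
```

```text
[ 0.3273 -0.4062  0.0118] [ 0.02 -0.13 -0.89] [-0.028  0.057  0.004]
[ 0.3274 -0.4064  0.0121] [ 0.24  0.43 -1.55] [-0.012  0.035 -0.029]
```

{"fn": "send_rows", "kwargs": {
  "increments": [
    {"dx": -0.03,"dy": 0,"dz": -0.08,"roll": 0,"claw": -1},
    {"dx": -0.03,"dy": 0,"dz": -0.08,"roll": 0,"claw": -0.25},
    {"dx": -0.03,"dy": 0,"dz": -0.08,"roll": 0,"claw": -0.25},
    {"dx": -0.03,"dy": 0,"dz": -0.08,"roll": 0,"claw": -0.25},
    {"dx": -0.03,"dy": 0,"dz": -0.08,"roll": 0,"claw": -0.25}
  ]
}}

```text
clock: 6.75
tcp_pos: [0.3264, -0.4062, 0.0099]
orientation: [0.0, 0.738, -0.675, 0.0]
wrist_force: [0.6, -0.8, -0.5]
finger_gap: 0.0318
grip_force: 0.0
```

```bash
python3 - <<'E'
from geo import *
import pickle
s=get_state();print(s['tcp_pos'].round(4),s['wrist_force'].round(2),s['finger_gap'])
w=read_camera('wrist');sc=read_camera('scene');pickle.dump((w,sc),open('w3.pkl','wb'))
p=proj(sc,[[.32,-.29,.015]])[0].astype(int);x,y=p-[40,40];print(p)
a=cv2.resize(w['image'][80:400,180:460],(448,512),interpolation=cv2.INTER_CUBIC)
x0,y0=max(p[0]-45,0),max(p[1]-40,0);b=cv2.resize(sc['image'][y0:y0+100,x0:x0+66],(330,500),interpolation=cv2.INTER_CUBIC);print(x0,y0)
o=np.zeros((512,780,3),np.uint8);o[:,:448]=a;o[:500,450:780]=b
cv2.imwrite('pics/w3.png',cv2.convertScaleAbs(o,alpha=1.6))
E
```

```text
[ 0.3264 -0.4062  0.0099] [ 0.58 -0.83 -0.52] 0.031775128627846295
[203 262]
158 222
```

View pics/w3.png

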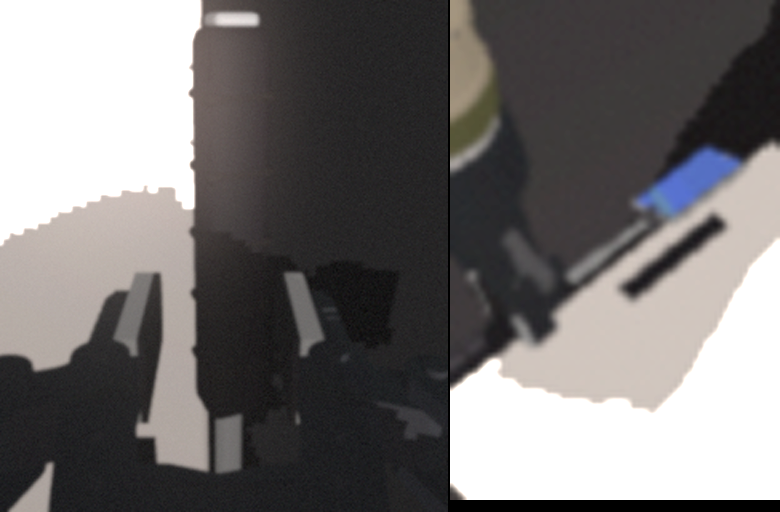

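The picture shows the handle tipped outward inside the open fingers, about 5 mm towards the outer finger. In the scene crop the glass now reflects the blue bins at about (690,180), so it is tilted. I'll centre the fingers on it, go lower and close gently.

{"fn": "send_rows", "kwargs": {
  "increments": [
    {"dx": -0.12,"dy": -0.01,"dz": -0.05,"roll": 0,"claw": -0.25},
    {"dx": -0.24,"dy": -0.02,"dz": -0.1,"roll": 0,"claw": -0.25},
    {"dx": -0.24,"dy": -0.02,"dz": -0.15,"roll": 0,"claw": -0.25},
    {"dx": -0.24,"dy": -0.02,"dz": -0.18,"roll": 0,"claw": -0.25},
    {"dx": -0.24,"dy": -0.02,"dz": -0.18,"roll": 0,"claw": -0.25}
  ]
}}

```text
clock: 7.48
tcp_pos: [0.3204, -0.4066, 0.0052]
orientation: [0.0, 0.738, -0.675, -0.0]
wrist_force: [0.4, -0.8, -0.7]
finger_gap: 0.032
grip_force: 0.0
```

```bash
python3 - <<'E'
from geo import *
import pickle
w=read_camera('wrist');s=get_state();print(s['tcp_pos'].round(4),s['wrist_force'].round(2),s['finger_gap'])
pickle.dump(w,open('w4.pkl','wb'))
g=cv2.GaussianBlur(cv2.cvtColor(w['image'],cv2.COLOR_BGR2GRAY),(1,5),0)
for r in (120,150,200,270): print(r,[int(v) for v in g[r,260:380:3]])
E
```

```text
[ 0.3204 -0.4067  0.0053] [ 0.25  0.52 -0.26] 0.031736248823339364
120 [239, 239, 239, 239, 239, 239, 239, 226, 92, 66, 64, 64, 62, 63, 61, 61, 58, 56, 53, 50, 48, 46, 44, 41, 38, 37, 35, 34, 33, 31, 30, 30, 29, 27, 27, 27, 25, 24, 25, 26]
150 [239, 239, 239, 239, 238, 239, 238, 238, 153, 65, 63, 63, 62, 61, 61, 59, 57, 54, 52, 49, 48, 46, 43, 41, 37, 38, 35, 33, 33, 31, 29, 29, 28, 28, 26, 27, 25, 25, 25, 24]
200 [233, 167, 142, 142, 142, 155, 172, 172, 156, 57, 51, 51, 50, 50, 51, 50, 48, 45, 45, 44, 41, 39, 37, 35, 30, 31, 29, 29, 28, 27, 28, 27, 26, 25, 24, 24, 23, 25, 25, 23]
270 [74, 74, 73, 70, 32, 28, 28, 76, 103, 42, 23, 23, 23, 21, 22, 21, 19, 20, 20, 19, 19, 18, 17, 18, 16, 15, 15, 16, 13, 14, 13, 16, 16, 18, 46, 69, 69, 70, 64, 23]
```

{"fn": "send_rows", "kwargs": {
  "increments": [
    {"dx": 0.04,"dy": 0,"dz": 0,"roll": 0,"claw": -0.25},
    {"dx": 0.04,"dy": 0,"dz": 0,"roll": 0,"claw": -0.4},
    {"dx": 0.04,"dy": 0,"dz": 0,"roll": 0,"claw": -0.55},
    {"dx": 0.04,"dy": 0,"dz": 0,"roll": 0,"claw": -1},
    {"dx": 0.04,"dy": 0,"dz": 0,"roll": 0,"claw": -1}
  ],
  "grip_force": 20
}}

```text
clock: 8.15
tcp_pos: [0.3215, -0.4067, 0.0054]
orientation: [-0.0, 0.738, -0.675, 0.0]
wrist_force: [0.5, 0.8, -0.3]
finger_gap: 0.0207
grip_force: 19.6
```

{"fn": "send_rows", "kwargs": {
  "increments": [
    {"dx": 0,"dy": 0,"dz": 0,"roll": 0,"claw": -1},
    {"dx": 0,"dy": 0,"dz": 0,"roll": 0,"claw": -1},
    {"dx": 0,"dy": 0,"dz": 0.4,"roll": 0,"claw": -1},
    {"dx": 0,"dy": 0,"dz": 1.2,"roll": 0,"claw": -1},
    {"dx": 0,"dy": 0,"dz": 2.4,"roll": 0,"claw": -1}
  ]
}}

```text
clock: 8.78
tcp_pos: [0.3207, -0.4058, 0.0656]
orientation: [-0.0, 0.738, -0.675, -0.001]
wrist_force: [0.7, -0.1, -0.3]
finger_gap: 0.0203
grip_force: 19.6
```

```bash
python3 - <<'E'
from geo import *
import pickle
w=read_camera('wrist');sc=read_camera('scene');s=get_state();print(s['tcp_pos'].round(4),s['wrist_force'].round(2),s['finger_gap'],s['grip_force'])
pickle.dump((w,sc,s),open('w5.pkl','wb'))
a=cv2.resize(w['image'][80:400,200:440],(408,544),interpolation=cv2.INTER_CUBIC)
p=proj(sc,[[.31,-.29,.07]])[0].astype(int);x0,y0=p[0]-38,p[1]-45;print(x0,y0)
b=cv2.resize(sc['image'][y0:y0+90,x0:x0+64],(384,540),interpolation=cv2.INTER_CUBIC)
o=np.zeros((544,796,3),np.uint8);o[:,:408]=a;o[:540,412:796]=b
cv2.imwrite('pics/w5.png',cv2.convertScaleAbs(o,alpha=1.6))
E
```

```text
[ 0.3224 -0.4088  0.0687] [ 1.02 -1.23 -0.5 ] 0.02057689913290452 19.637509882450104
160 204
```

View pics/w5.png

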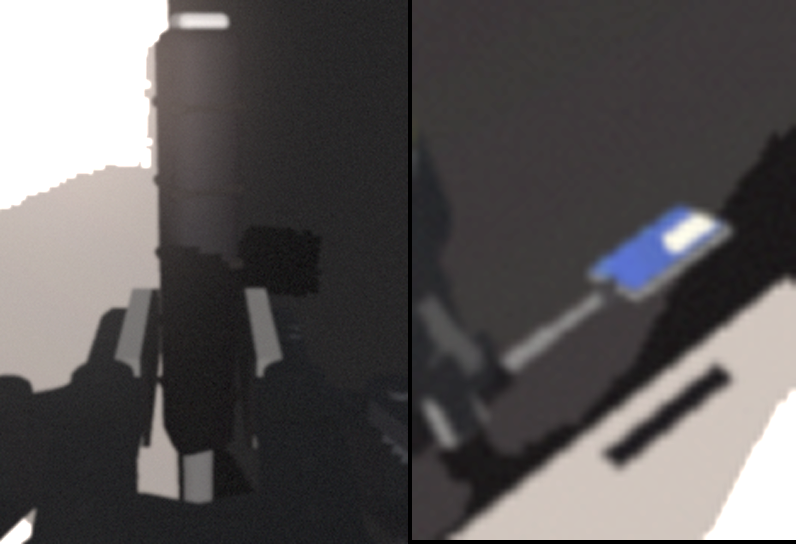

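The last picture shows the mirror held tilted in the air, with the blue reflection still there. The frame corners in the crop are about (590,275), (683,205), (732,230) and (632,298). I'll carry it to open space in front of the station and measure the tilt there.

{"fn": "send_rows", "kwargs": {
  "increments": [
    {"dx": 0.2,"dy": 0.6,"dz": 1.2,"roll": -1.0,"claw": -1},
    {"dx": 0.6,"dy": 1.6,"dz": 2.4,"roll": -2.0,"claw": -1},
    {"dx": 1.0,"dy": 2.8,"dz": 3.6,"roll": -3.1,"claw": -1},
    {"dx": 1.4,"dy": 4.2,"dz": 4.6,"roll": -4.2,"claw": -1},
    {"dx": 1.8,"dy": 5.6,"dz": 5.2,"roll": -5.3,"claw": -1}
  ]
}}

```text
clock: 9.5
tcp_pos: [0.3666, -0.2659, 0.1962]
orientation: [0.0, -0.441, 0.897, -0.0]
wrist_force: [0.5, 0.2, -0.4]
finger_gap: 0.0206
grip_force: 19.7
```

```bash
cat > snap.py <<'E'
from geo import *
import pickle,sys
s=get_state();d=[]
for n in ('scene','top'): d.append(read_camera(n))
print(s['clock'],s['tcp_pos'].round(4),s['orientation'].round(3),s['finger_gap'].round(4),s['grip_force'].round(1))
pickle.dump((s,d),open(sys.argv[1],'wb'))
E
python3 snap.py n1.pkl
```

```text
Traceback (most recent call last):
  File "snap.py", line 5, in <module>
    print(s['clock'],s['tcp_pos'].round(4),s['orientation'].round(3),s['finger_gap'].round(4),s['grip_force'].round(1))
                                                                     ^^^^^^^^^^^^^^^^^^^^^
AttributeError: 'float' object has no attribute 'round'
```

{"fn": "send_rows", "kwargs": {
  "increments": [
    {"dx": 0.4,"dy": 0.9,"dz": 0,"roll": -1.1,"claw": -1},
    {"dx": 0.8,"dy": 1.8,"dz": 0,"roll": -2.2,"claw": -1},
    {"dx": 1.2,"dy": 2.8,"dz": 0,"roll": -3.4,"claw": -1},
    {"dx": 1.6,"dy": 3.8,"dz": 0,"roll": -4.6,"claw": -1},
    {"dx": 2.0,"dy": 4.7,"dz": 0,"roll": -5.8,"claw": -1}
  ]
}}

```text
clock: 10.22
tcp_pos: [0.4162, -0.1488, 0.1944]
orientation: [-0.001, -0.053, 0.999, 0.0]
wrist_force: [-0.4, -0.7, -0.6]
finger_gap: 0.0207
grip_force: 19.8
```

```bash
python3 snap.py n2.pkl
```

```text
Traceback (most recent call last):
  File "snap.py", line 5, in <module>
    print(s['clock'],s['tcp_pos'].round(4),s['orientation'].round(3),s['finger_gap'].round(4),s['grip_force'].round(1))
                                                                     ^^^^^^^^^^^^^^^^^^^^^
AttributeError: 'float' object has no attribute 'round'
```

```bash
sed -i "s/s\['finger_gap'\].round(4),s\['grip_force'\].round(1)/s['finger_gap'],s['grip_force']/; s/('scene','top')/('scene','top','wrist')/" snap.py; python3 snap.py n2.pkl; python3 - <<'E'
from geo import *
import pickle
s,d=pickle.load(open('n2.pkl','rb'));q=s['orientation'];az=2*np.arctan2(q[2],q[1])
tx=np.array([np.cos(az),np.sin(az),0]);mx=-tx;print('mirror az',np.degrees(np.arctan2(mx[1],mx[0])))
C=s['tcp_pos']+.13*mx+[0,0,.009]
o=np.zeros((600,800,3),np.uint8)
for i,(c,w,k) in enumerate(zip(d[:2],(44,44),(9,9))):
    p=proj(c,[C])[0].round().astype(int);x0,y0=p-w//2;print(x0,y0)
    o[:396,i*400:i*400+396]=cv2.resize(c['image'][y0:y0+w,x0:x0+w],None,fx=k,fy=k,interpolation=cv2.INTER_CUBIC)
p=proj(d[2],[C])[0].round().astype(int);print(p)
o[400:600,:800]=cv2.resize(d[2]['image'][300:400,120:520],None,fx=2,fy=2)
cv2.imwrite('pics/n2.png',cv2.convertScaleAbs(o,alpha=1.5))
E
```

```text
10.325 [ 0.4164 -0.1481  0.1945] [-0.001 -0.056  0.998  0.   ] 0.02098956990474201 19.755972772836685
mirror az 6.42015217275874
262 209
353 189
[318 476]
```

View pics/n2.png

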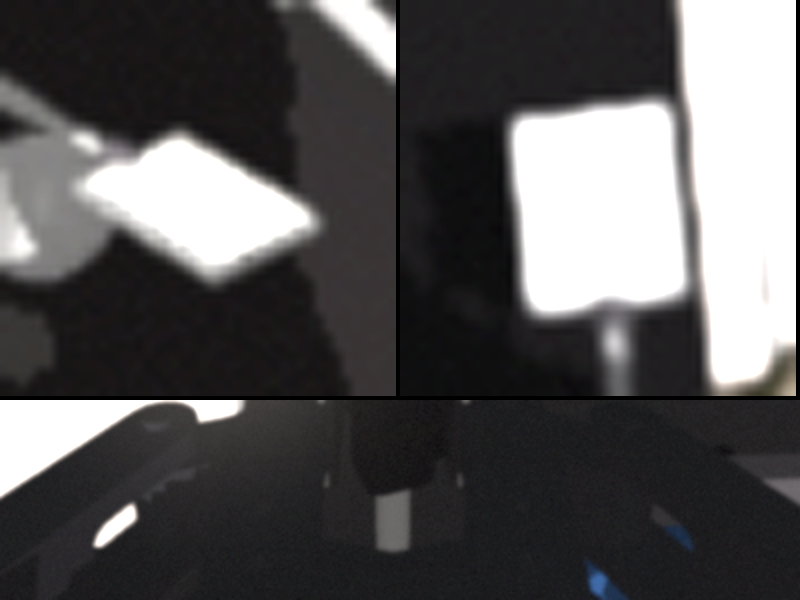

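```bash
python3 - <<'E'
from geo import *
import pickle
from scipy.optimize import least_squares
from scipy.spatial.transform import Rotation as R
s,d=pickle.load(open('n2.pkl','rb'))
u=lambda p,o:(np.array(p,float)+.5)/9-.5+np.array(o)
M=np.array([(30,25,0),(30,-25,0),(-30,-25,0),(-30,25,0)])/1000
sc=u([(320,220),(212,275),(80,186),(180,133)],(262,209)); tp=u([(110,118),(270,103),(287,297),(130,312)],(353,189))
tcp=s['tcp_pos']
def pose(q): return R.from_euler('ZYX',[q[3],q[4],q[5]])
def f(q,w=1):
    P=pose(q).apply(M)+q[:3];a=(proj(d[0],P)-sc).ravel();b=(proj(d[1],P)-tp).ravel()
    return np.r_[a,b,(q[3]-np.radians(6.4))*30,q[4]*10]
for n,x0 in (('both',[.545,-.13,.2,.11,0,.0]),):
    r=least_squares(f,x0);q=r.x;J=r.jac;cov=np.linalg.inv(J.T@J)*.3**2
    print(q[:3].round(4),np.degrees(q[3:]).round(1),'sd',np.degrees(np.sqrt(np.diag(cov))[3:]).round(1),np.round(r.fun,1))
    n_=pose(q).apply([0,0,1]);print('normal',n_.round(3))
    mx=np.array([np.cos(np.radians(6.4)),np.sin(np.radians(6.4)),0]);my=np.array([-mx[1],mx[0],0])
    D=q[:3]-tcp;print('centre rel tcp along,across,up mm',D@mx*1e3,D@my*1e3,D[2]*1e3)
E
```

```text
[ 0.5444 -0.1332  0.2032] [  5.9  -0.4 -18.6] sd [0.4 0.9 1.1] [ 0.5 -0.   0.4  0.  -1.1 -0.1  0.1  0.1  0.2  0.3 -0.2  0.  -0.1 -0.2
 -0.1 -0.1 -0.3 -0.1]
normal [-0.038  0.317  0.948]
centre rel tcp along,across,up mm 128.82849416751844 0.48203808159719674 8.762793086643656
```

The quads are clear. In the scene crop the corners are (80,186), (180,133), (320,220) and (212,275). In the top crop they are (110,118), (270,103), (287,297) and (130,312). The tilt is about 19° towards the camera side with almost no pitch. 

Moving the glass about 12 mm towards the camera and 2–3 mm up makes up the difference to 26°. I'll go round and above the vise, come down in front of the opening, then slide in.

{"fn": "send_rows", "kwargs": {
  "increments": [
    {"dx": -0.3,"dy": 0,"dz": 0.7,"roll": 0,"claw": -1},
    {"dx": -0.7,"dy": 0,"dz": 1.5,"roll": 0,"claw": -1},
    {"dx": -1.1,"dy": 0,"dz": 2.2,"roll": 0,"claw": -1},
    {"dx": -1.2,"dy": 0.5,"dz": 2.6,"roll": 0,"claw": -1},
    {"dx": -1.2,"dy": 2.0,"dz": 2.6,"roll": 0,"claw": -1}
  ]
}}

```text
clock: 11.1
tcp_pos: [0.3868, -0.1, 0.2609]
orientation: [0.001, -0.053, 0.999, -0.0]
wrist_force: [0.7, 1.5, -0.7]
finger_gap: 0.0206
grip_force: 19.8
```

{"fn": "send_rows", "kwargs": {
  "increments": [
    {"dx": 0,"dy": 1.8,"dz": 0,"roll": 0,"claw": -1},
    {"dx": 0,"dy": 3.7,"dz": 0,"roll": 0,"claw": -1},
    {"dx": 0,"dy": 5.6,"dz": 0,"roll": 0,"claw": -1},
    {"dx": 0,"dy": 7.5,"dz": 0,"roll": 0,"claw": -1},
    {"dx": 0.3,"dy": 9.2,"dz": 0,"roll": 0,"claw": -1}
  ]
}}

```text
clock: 11.72
tcp_pos: [0.3932, 0.1326, 0.2602]
orientation: [-0.0, -0.056, 0.998, 0.0]
wrist_force: [0.9, 0.8, -1.0]
finger_gap: 0.0205
grip_force: 19.8
```

{"fn": "send_rows", "kwargs": {
  "increments": [
    {"dx": 0.5,"dy": 0.8,"dz": -0.2,"roll": 0,"claw": -1},
    {"dx": 1.0,"dy": 1.5,"dz": -0.8,"roll": 0,"claw": -1},
    {"dx": 1.2,"dy": 1.5,"dz": -2.0,"roll": 0,"claw": -1},
    {"dx": 1.2,"dy": 1.5,"dz": -3.2,"roll": 0,"claw": -1},
    {"dx": 1.2,"dy": 1.5,"dz": -4.0,"roll": 0,"claw": -1}
  ]
}}

```text
clock: 12.35
tcp_pos: [0.4229, 0.1684, 0.1584]
orientation: [-0.001, -0.055, 0.998, -0.0]
wrist_force: [0.4, -0.0, 0.3]
finger_gap: 0.0208
grip_force: 19.8
```

```bash
python3 snap.py n3.pkl
```

```text
12.35 [0.4229 0.1684 0.1584] [-0.001 -0.055  0.998 -0.   ] 0.020849835854165055 19.80374649167061
```

```bash
python3 - <<'E'
from geo import *
import pickle
from scipy.spatial.transform import Rotation as R
M=np.array([(30,25,0),(30,-25,0),(-30,-25,0),(-30,25,0)])/1000
for fn in ('n2.pkl','n3.pkl'):
    s,d=pickle.load(open(fn,'rb'));t=s['tcp_pos'];q=s['orientation'];az=2*np.arctan2(q[2],q[1])+np.pi
    mx=np.array([np.cos(az),np.sin(az),0]);my=np.array([-mx[1],mx[0],0]);C=t+.1288*mx+.0005*my+[0,0,.0088]
    for n,c in zip(('scene','top'),d[:2]):
        p=proj(c,[C])[0].round().astype(int);w=22;k=8
        g=cv2.cvtColor(c['image'],cv2.COLOR_BGR2GRAY)[p[1]-w:p[1]+w,p[0]-w:p[0]+w];G=cv2.resize(g,None,fx=k,fy=k,interpolation=cv2.INTER_CUBIC)
        v=int(np.median(G[k*w-20:k*w+20,k*w-20:k*w+20]));bg=int(np.percentile(G,15));thr=(v+bg)//2
        m=cv2.morphologyEx((G>thr).astype(np.uint8),cv2.MORPH_OPEN,np.ones((45,45)))
        L,lab=cv2.connectedComponents(m);m=(lab==lab[k*w,k*w]).astype(np.uint8)
        cs=cv2.findContours(m,cv2.RETR_EXTERNAL,cv2.CHAIN_APPROX_NONE)[0];b=max(cs,key=cv2.contourArea)
        (cx,cy),(a,e),an=cv2.minAreaRect(b);A=cv2.contourArea(b)/k/k
        out=[]
        for th in (14,16,18,20,22,24):
            P=R.from_euler('ZYX',[az,0,-np.radians(th)]).apply(M)+C
            out.append((th,round(float(cv2.contourArea(proj(c,P).astype(np.float32))),1)))
        print(fn,n,'v',v,'bg',bg,'centre',((cx+.5)/k-.5+p[0]-w).round(1) if 0 else (round((cx+.5)/k-.5+p[0]-w,1),round((cy+.5)/k-.5+p[1]-w,1)),'pred',proj(c,[C])[0].round(1),'area',round(A,1),'sides',round(max(a,e)/k,2),round(min(a,e)/k,2),out)
E
```

```text
n2.pkl scene v 224 bg 15 centre (np.float64(282.9), np.float64(231.2)) pred [283.5 231. ] area 182.8 sides 19.12 12.5 [(14, 236.9), (16, 227.9), (18, 218.6), (20, 209.0), (22, 199.2), (24, 189.1)]
n2.pkl top v 248 bg 12 centre (np.float64(374.6), np.float64(211.5)) pred [374.6 211.6] area 372.6 sides 21.99 18.03 [(14, 378.7), (16, 376.9), (18, 374.6), (20, 371.8), (22, 368.6), (24, 365.0)]
n3.pkl scene v 157 bg 33 centre (np.float64(364.2), np.float64(193.5)) pred [359.6 187.8] area 719.1 sides 34.38 31.88 [(14, 137.8), (16, 129.7), (18, 121.4), (20, 113.0), (22, 104.5), (24, 95.8)]
n3.pkl top v 221 bg 20 centre (np.float64(263.3), np.float64(207.9)) pred [263.3 208. ] area 322.4 sides 21.05 16.49 [(14, 339.4), (16, 334.8), (18, 329.9), (20, 324.5), (22, 318.8), (24, 312.7)]
```

{"fn": "send_rows", "kwargs": {
  "increments": [
    {"dx": 0,"dy": 0,"dz": -0.7,"roll": 0,"claw": -1},
    {"dx": 0,"dy": 0,"dz": -1.4,"roll": 0,"claw": -1},
    {"dx": 0,"dy": 0,"dz": -2.0,"roll": 0,"claw": -1},
    {"dx": 0.5,"dy": 0.05,"dz": -2.02,"roll": 0,"claw": -1},
    {"dx": 1.1,"dy": 0.12,"dz": -2.02,"roll": 0,"claw": -1}
  ]
}}

```text
clock: 13.12
tcp_pos: [0.4534, 0.1716, 0.1111]
orientation: [0.001, -0.055, 0.998, 0.0]
wrist_force: [0.6, -0.9, -0.3]
finger_gap: 0.0204
grip_force: 19.8
```

{"fn": "send_rows", "kwargs": {
  "increments": [
    {"dx": 0.7,"dy": 0.08,"dz": 0,"roll": 0,"claw": -1},
    {"dx": 1.4,"dy": 0.16,"dz": 0,"roll": 0,"claw": -1},
    {"dx": 2.1,"dy": 0.24,"dz": 0,"roll": 0,"claw": -1},
    {"dx": 2.7,"dy": 0.3,"dz": 0,"roll": 0,"claw": -1},
    {"dx": 2.97,"dy": 0.33,"dz": 0,"roll": 0,"claw": -1}
  ]
}}

```text
clock: 13.75
tcp_pos: [0.5274, 0.1797, 0.1102]
orientation: [0.001, -0.055, 0.999, 0.0]
wrist_force: [-0.2, -1.2, -0.4]
finger_gap: 0.0207
grip_force: 19.8
```

{"fn": "send_rows", "kwargs": {
  "increments": [
    {"dx": 0,"dy": 0,"dz": 0,"roll": 0,"claw": -1},
    {"dx": 0,"dy": 0,"dz": 0,"roll": 0,"claw": -1},
    {"dx": 0,"dy": 0,"dz": 0,"roll": 0,"claw": -1},
    {"dx": 0,"dy": 0,"dz": 0,"roll": 0,"claw": -1},
    {"dx": 0,"dy": 0,"dz": 0,"roll": 0,"claw": -1}
  ]
}}

```text
clock: 14.38
tcp_pos: [0.5255, 0.1796, 0.1099]
orientation: [0.0, -0.055, 0.998, 0.0]
wrist_force: [0.5, -0.3, -1.3]
finger_gap: 0.0208
grip_force: 19.8
```

```bash
python3 snap.py n4.pkl; python3 - <<'E'
from geo import *
import pickle
from scipy.spatial.transform import Rotation as R
P=[]
for i in range(4): s=get_state();P.append(s['tcp_pos']);read_camera('wrist')
s0,d=pickle.load(open('n4.pkl','rb'));st=np.load('st.npy');P.append(s0['tcp_pos']);t=np.mean(P,0)
q=s0['orientation'];az=2*np.arctan2(q[2],q[1])+np.pi
mx=np.array([np.cos(az),np.sin(az),0]);my=np.array([-mx[1],mx[0],0]);C=t+.1288*mx+.0005*my+[0,0,.0088]
Ri=R.from_euler('Z',st[3]).inv();c=Ri.apply(C-st[:3])*1e3
print('tcp',t.round(4),'az',np.degrees(az)%360,'centre in station',c.round(1))
N=np.array([0,54,216]);
for th in (17,19,20,21,23):
    n=Ri.apply(R.from_euler('ZYX',[az,0,-np.radians(th)]).apply([0,0,1]));v=N-c
    # reflection: image of the code in glass plane, hit point of lens->image ray
    code=np.array([0,0,210.]);lens=np.array([0,158,228.]);im=code-2*((code-c)@n)*n
    h=lens+(im-lens)*((c-lens)@n)/((im-lens)@n)
    print(th,'perp miss',np.linalg.norm(v-(v@n)*n).round(1),'code image on glass (x,y from mid)',(h-c).round(1))
E
```

```text
14.375 [0.5255 0.1796 0.1099] [ 0.    -0.055  0.998  0.   ] 0.020804454423441712 19.804982542991638
tcp [0.5256 0.1796 0.1099] az 6.289681702996745 centre in station [  0.8  11.2 109.6]
17 perp miss 9.9 code image on glass (x,y from mid) [-0.9 13.7 -4.2]
19 perp miss 5.9 code image on glass (x,y from mid) [-0.9  8.5 -2.9]
20 perp miss 4.0 code image on glass (x,y from mid) [-0.9  5.9 -2.1]
21 perp miss 2.1 code image on glass (x,y from mid) [-0.9  3.4 -1.3]
23 perp miss 2.3 code image on glass (x,y from mid) [-0.9 -1.5  0.6]
```

{"fn": "send_rows", "kwargs": {
  "increments": [
    {"dx": -0.02,"dy": 0.04,"dz": -0.04,"roll": 0,"claw": -1},
    {"dx": -0.04,"dy": 0.08,"dz": -0.08,"roll": 0,"claw": -1},
    {"dx": -0.04,"dy": 0.08,"dz": -0.08,"roll": 0,"claw": -1},
    {"dx": -0.04,"dy": 0.08,"dz": -0.08,"roll": 0,"claw": -1},
    {"dx": -0.04,"dy": 0.08,"dz": -0.08,"roll": 0,"claw": -1}
  ]
}}

```text
clock: 15.35
tcp_pos: [0.5246, 0.1816, 0.1078]
orientation: [0.0, -0.055, 0.998, 0.0]
wrist_force: [-0.1, -0.1, -0.3]
finger_gap: 0.0206
grip_force: 19.8
```

{"fn": "send_rows", "kwargs": {
  "increments": [
    {"dx": 0,"dy": 0,"dz": 0,"roll": 0,"claw": -1},
    {"dx": 0,"dy": 0,"dz": 0,"roll": 0,"claw": -1},
    {"dx": 0,"dy": 0,"dz": 0,"roll": 0,"claw": -1},
    {"dx": 0,"dy": 0,"dz": 0,"roll": 0,"claw": -1},
    {"dx": 0,"dy": 0,"dz": 0,"roll": 0,"claw": -1}
  ]
}}

```text
clock: 15.98
tcp_pos: [0.5246, 0.1816, 0.1078]
orientation: [0.0, -0.055, 0.998, 0.0]
wrist_force: [0.2, -0.6, 0.4]
finger_gap: 0.0209
grip_force: 19.8
```

```bash
python3 snap.py n5.pkl; python3 - <<'E'
from geo import *
import pickle
s,d=pickle.load(open('n5.pkl','rb'));cs=pickle.load(open('cs.pkl','rb'))
print(s['qvel'].round(3))
a,b=cs['top']['image'].astype(int),d[1]['image'].astype(int)
for n,(x0,y0,x1,y1) in dict(screwdriver=(388,205,406,270),socket=(460,207,476,220),can=(372,122,404,162),rack=(246,140,282,156),bottle=(194,150,214,170),wrench=(288,235,308,292),cup=(336,260,362,286),bracket=(246,150,334,186)).items():
    D=abs(a-b).max(2)[y0:y1,x0:x1];print(n,D.mean().round(1),(D>60).sum())
E
```

```text
15.975 [0.5246 0.1816 0.1078] [ 0.    -0.055  0.998  0.   ] 0.020948059700609246 19.806058444082737
[-0.     0.001 -0.001  0.     0.    -0.001]
screwdriver 0.9 0
socket 1.0 0
can 1.1 0
rack 1.2 0
bottle 1.1 0
wrench 1.2 0
cup 1.2 0
bracket 6.0 127
```

```bash
python3 -c "
from workcell import hand_in
print(hand_in())"
```

```text
the job is handed in; nothing more can be done
None
```

The job is handed in with the mirror held still under the bracket on a 20 N grip. By my estimate the glass is tilted about 20° towards the camera and sits about 13 mm from the aim point, with its perpendicular missing the normal point by 2–4 mm. I had no view through the station camera, so this rests on measurements from the top and scene cameras.

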